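# Gauge the height of a strap-end press knife

## Task

Check the height of the press knife with the pointed end: take it from the punching board and stand it, cutting edge up, on the middle of the gauging stand's anvil, its length square across the line of the two posts. Then lift the bridge gauge from its wooden cradle, keeping it level, and lower it gently over both dowel pins until it sits fully home on the post shoulders with its sprung foot resting on the knife and reading its height; let go, and leave everything else on the bench where it is.

Things in the scene. Friction and masses are not known exactly. Their poses are not given: they have to be found in the camera images.
- stand: Gauging stand, fixed: grey base plate 120 (x) x 250 (y) x 12 mm high with a bright steel anvil block in its middle (105 x 60 mm, its top 30 mm above the bench) and two round posts, 24 mm in diameter, at y = +95 and -95 mm, each ending in a flat shoulder 92 mm above the bench (62 mm above the anvil) with a dowel pin on it. Origin: centre of the base's underside, on the bench; z up.
- anvil (a point): Centre of the anvil's top face, 30 mm above the bench; axes as the stand's (y along the line of the posts).
- pin_a (a point): Top of the dowel pin on the post at the stand's +y side, 115 mm above the bench. From the shoulder up the pin is 12 mm in diameter for 12 mm, then tapers over 11 mm to a 5 mm nose.
- pin_b (a point): Top of the same kind of dowel pin on the post at the stand's -y side.
- gauge: Bridge gauge, about 0.58 kg: aluminium plate 46 (x) x 230 (y) x 10 mm thick with a through hole for each dowel pin at y = +95 and -95 mm (13.6 mm, countersunk below; fits either way round); a black dial (44 mm in diameter, 22 mm thick, white face to +x) stands in its middle, top at z = 60 mm; handle above, sprung foot below. Origin: centre of the plate's underside, z up; home it is 62 mm above the anvil.
- handle (a point): Middle of the gauge's black bar handle, 92 mm above the plate's underside. The bar runs along the gauge's y, 16 x 16 mm in section, 120 mm long, on two thin pillars at y = +48 and -48 mm.
- foot (a joint): Travel in m of the gauge's sprung foot, a flat disc 36 mm in diameter under the plate's middle: 0 fully dropped (underside 45 mm below the plate's underside), growing as it is pushed up, at most 0.022; about 1.5 N to start it, 2.4 N at 0.015. With the gauge home it reads part height minus 17 mm: 0.015 on a knife 32 mm high.
- cradle: Wooden cradle of the gauge, fixed: base 100 (x) x 190 (y) x 10 mm, two uprights at y = +68 and -68 mm (22 mm thick) with flat tops 60 mm above the bench on which the gauge's plate rests, between 6 mm high lips at x = +25 and -25 mm. The gauge lies along the cradle's y and lifts straight off. Origin: centre of its underside.
- board: White plastic punching board, fixed, 190 (x) x 240 (y) x 12 mm thick; the three press knives and a brass weight stand on it. Origin: centre of its underside.
- knife_pointed: Strap-end press knife: closed outline of 3 mm steel blade, open inside, standing cutting edge up; dark steel, bright top edge. 95 mm long (x), 32 mm wide (y), 32 mm high, 0.2 kg. One end is square, the other runs to a point (the taper begins 24 mm before the tip). This is the one to check. Origin: centre of the 95 x 32 mm outline at its underside; x along its length to that end, z up.
- knife_round: Strap-end press knife: closed outline of 3 mm steel blade, open inside, standing cutting edge up; dark steel, bright top edge. 95 mm long (x), 32 mm wide (y), 32 mm high, 0.2 kg. One end is square, the other half-round. Leave it. Origin: centre of the 95 x 32 mm outline at its underside; x along its length to that end, z up.
- knife_square: Strap-end press knife: closed outline of 3 mm steel blade, open inside, standing cutting edge up; dark steel, bright top edge. 95 mm long (x), 32 mm wide (y), 32 mm high, 0.2 kg. Both ends are square. Leave it. Origin: centre of the 95 x 32 mm outline at its underside; x along its length to that end, z up.
- hide_weight: Bystander: small brass weight with a knob, 40 mm in diameter, 42 mm high, on the board, on the far (+x) side of the knives. Origin: centre of its underside.
- mallet: Bystander: mallet standing on its pale head (68 mm in diameter, 92 mm high), wooden handle up, 205 mm high in all. Origin: centre of its underside.
- thread_cone: Bystander: cone of cream thread, 62 mm in diameter, 145 mm high. Origin: centre of its underside.
- jar: Bystander: closed amber jar with black cap, 66 mm in diameter, 85 mm high. Origin: centre of its underside.
- tape_tin: Bystander: flat round steel tape-measure case, 68 mm in diameter, 26 mm high. Origin: centre of its underside.
- shears: Bystander: shears lying flat at the back of the bench, 210 mm long, 14 mm high. Origin: under the pivot; x towards the tips.
There are look-alikes about, which are no part of the job. What is shaped like the knife_pointed but orange is not meant.

How it is judged:
By the outcome, as a careful person would: the job done as asked, in the order asked, and still so for the second after the job is handed in, with the robot touching nothing.
It also fails if it takes over 59 s, if anything falls off the work surface, if the arm or the gripper's body presses on something with over 40 N, if the wrist force passes 120 N, or if a joint passes its speed limit or range.

## Robot

A 7-joint arm with a two-finger parallel gripper is mounted at the origin on the work surface. World frame = base frame: x ahead of the robot, y to its left, z up, the work surface at z = 0. Lengths are in m, angles in rad, forces in N, time in s.
With the tool pointing down it reaches from about 0.425 to 0.925 m from the base axis. Payload 6.8 kg.
Tool frame: the origin (TCP) lies at the centre of the arm's flange, where the gripper is bolted on; the fingertips stand 173 mm ahead of it and the grasp point (between the pads) lies 155 mm ahead of it (pinch_z is the distance from the TCP to the grasp point, in m); y points along the fingers, z is the direction in which the jaws open and shut, and the axes are right-handed (so a half turn about y gives the same grasp; the last joint's range is limited). The gripper opens to 85 mm and grips with 20 to 120 N. Pads are 22 mm wide; open, the fingers measure 114 mm over their backs; the gripper's body (76 mm by 85 mm) begins 54 mm behind the grasp point. The pads swing forward as they close: fully open they stand 13 mm farther back than shut.
Start: joints at [-1.312, 0.477, 0.022, 1.555, -0.011, 1.109, -0.083], TCP at [0.242, 0.63, 0.405] pointing down, gripper open.
Joint ranges: [-2.96, 2.96], [-0.34, 2.1], [-1.41, 1.46], [0.24, 2.44], [-1.37, 4.51], [0.17, 1.92], [-2.96, 2.96]. Speed limits (rad/s): [2.39, 2.39, 3.14, 3.14, 3.14, 3.14, 3.14].

## Interface

Orientations are given as a unit quaternion [w, x, y, z].
In Python, from station import * gives the robot as it stands.
- The arm moves only by the tool play_rows, never from a script. Its argument "moves" is one flat list of numbers, 6 for each row, row after row: the shift along the tool's x, y, z in m, then the turn, a rotation vector about the tool's x, y, z in rad. A call has 1 to 10 rows; each row shifts and turns the pose as measured when the row begins, along the tool's axes as they then stand; what a row does not reach is not made up. A row lasts 1/12 s, in which the tool goes at most 41.7 mm and 7.16 degrees, less where a joint would pass 70% of its speed; a pose out of reach is approached as far as the arm can. A call is refused whole if a number of a shift passes 0.0417 or a number of a turn 0.125, either way. A call with a gripper value outside its range is refused whole. "hand" is the closure, from 0 (fully open) to 1 (shut), set as the call begins (left out, the last holds). The fingers move at their own pace and stop on an object; the grip force is fixed at half the most. Time passes only in rows, so rows that do not move let the fingers close. It gives the time, the measured TCP pose, the force and the opening at its end, in the units of the state.
- read_state(): the state, without advancing time (a new reading comes with each control period).
- snapshot(name): name is "scene" or "top" or "wrist"; returns (picture, depth): 480x640x3 uint8, red, green, blue; 480x640 float32, m along the optical axis (not along the pixel's ray), 0 where there is no reading.
- calibration(name): a dict with "fx", "fy", "cx", "cy" (pixels), "view" (4x4, takes a point from world to camera coordinates). Camera axes: x right, y up, looking along -z (the intrinsics and any distortion apply to the point x, -y, -z); pixel columns grow to the right and rows downward; lengths in m; the calibration is good to about 2 mm. A picture is of the moment at which its call begins: read the wrist's pose just before it. calibration takes no time and is no camera call; for the wrist camera it gives the pose at the moment of the call.
- close_job(): hands the job in, once; it reports no verdict.
The state is a dict: "clock": time; "joints": joint angles; "qd": joint speeds; "tau": joint torques, N m; "position": TCP position; "tcp_rot": TCP orientation; "contact_force": force on the tool from outside, world axes, zero at the start; "wrist_torque": the same for the moment, N m; "finger_gap": finger opening in m.
Only numpy, scipy, OpenCV 4.12 (cv2) and the standard library are available. Lean on these libraries where they do the work, as an engineer would, in place of code of your own. Each camera call takes 0.05 s, during which the arm holds its last target. There are 200 camera calls.

## Working session

There is one attempt and no reset: what is moved stays moved. The work goes in short steps, Python scripts to look and compute and a tool call to move; the robot and the scene stay as the last step left them, time stands still between calls to the robot, and variables do not carry over. Pictures are saved under pics/ and viewed, about 8 in all and at most 12, crops included, and the job is handed in when it is done.

Besides the shell and the picture viewer there is one more tool, called after "Call:" in YAML: its name, and indented under it one key for each argument. play_rows: Moves the arm, as the interface text tells. Its arguments: {"type":"object","properties":{"moves":{"type":"array","items":{"type":"number"}},"hand":{"type":"number"}},"required":["moves"]}

```bash
mkdir -p pics && ls && cat > h.py <<'E'
from station import *
import numpy as np, cv2
def shot(n,f):
    c=calibration(n); p,d=snapshot(n); cv2.imwrite(f'pics/{f}.png',p[:,:,::-1]); np.savez(f'pics/{f}.npz',p=p,d=d,**{k:np.array(v) for k,v in c.items()}); return p,d,c
def load(f): return np.load(f'pics/{f}.npz')
def px(c,u,v,d=None,z=None):
    V=np.array(c['view']); iV=np.linalg.inv(V)
    r=np.array([(u-c['cx'])/c['fx'],-(v-c['cy'])/c['fy'],-1.])
    o=iV[:3,3]; w=iV[:3,:3]@r
    return o+w*(d if z is None else (z-o[2])/w[2])
def at(f,u,v,z=None):
    c=load(f); return px(c,u,v,c['d'][int(round(v)),int(round(u))],z)
E
python3 - <<'E'
from h import *
for n in ['top','scene']:
    p,d,c=shot(n,n+'0'); print({k:np.round(v,3).tolist() if k=='view' else v for k,v in c.items()})
print(read_state())
E
```

```text
pics
{'fx': 451.8501235652976, 'fy': 451.8501235652976, 'cx': 314.60341565109644, 'cy': 237.88820531580282, 'view': [[-0.001, -1.0, 0.017, 0.003], [0.991, 0.001, 0.136, -0.579], [-0.136, 0.017, 0.991, -0.973], [0.0, 0.0, 0.0, 1.0]]}
{'fx': 533.823495817921, 'fy': 533.823495817921, 'cx': 316.35627203019715, 'cy': 234.5890512869992, 'view': [[0.686, 0.727, -0.01, -0.388], [-0.607, 0.58, 0.543, 0.254], [0.401, -0.367, 0.84, -1.467], [0.0, 0.0, 0.0, 1.0]]}
{'clock': 0.1, 'joints': array([-1.3120928 ,  0.47771793,  0.02235274,  1.55634391, -0.01149146,
        1.10929133, -0.08311808]), 'qd': array([ 9.84731812e-05,  5.52593951e-04, -3.37975792e-04, -4.20102981e-03,
        4.01223974e-05, -8.80620672e-04, -2.68688332e-05]), 'tau': array([ 4.59575778e-03, -5.97761858e+01,  1.61347546e+00, -2.81953669e+01,
        1.27948704e-02,  5.02988623e-03,  4.13828673e-06]), 'position': array([0.24198648, 0.62987031, 0.40382623]), 'tcp_rot': array([-0.69467347,  0.69582143, -0.12901933,  0.12890043]), 'contact_force': array([-0.32959157,  0.664707  ,  0.6128874 ]), 'wrist_torque': array([-0.03058561,  0.04979148, -0.00895346]), 'finger_gap': 0.08515624652704888}
```

View pics/top0.png

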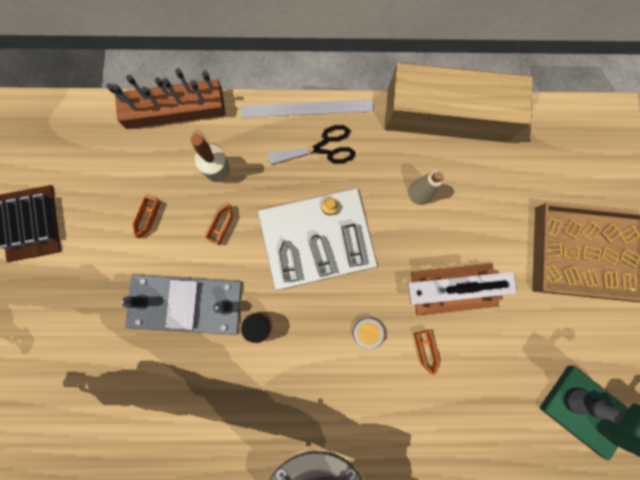

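View pics/scene0.png

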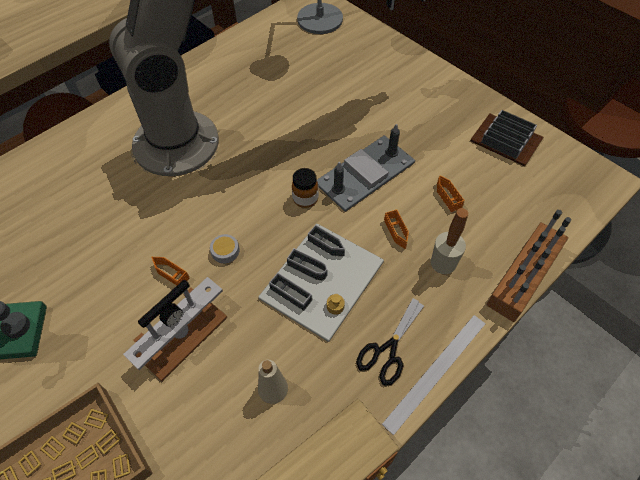

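Top view: knife candidates are pointed dark (289,260), round (320,255) and square (354,245) on the board. Orange look-alikes are at (147,217), (220,224) and (427,351). I choose the dark one at (289,260). The stand is at (184,304), the gauge and cradle at (461,288), the jar at (256,327).

```bash
cat >> h.py <<'E'
def cloud(f):
    c=load(f); d=c['d']; v,u=np.mgrid[:480,:640]
    r=np.stack([(u-c['cx'])/c['fx']*d,-(v-c['cy'])/c['fy']*d,-d],-1)
    iV=np.linalg.inv(c['view']); W=r@iV[:3,:3].T+iV[:3,3]; W[d==0]=np.nan; return W
def rect(W,box,z0,z1):
    u0,v0,u1,v1=box; P=W[v0:v1,u0:u1].reshape(-1,3); P=P[(P[:,2]>z0)&(P[:,2]<z1)]
    (cx,cy),(w,h),a=cv2.minAreaRect((P[:,:2]*1000).astype(np.float32)); return len(P),np.round([cx,cy,w,h,a],1),np.round(P.mean(0)*1000,1)
E
python3 - <<'E'
from h import *
W=cloud('top0')
for n,b,z0,z1 in [('bench',(280,300,340,320),-1,1),('board',(250,180,385,295),.006,.018),('kp',(272,232,305,288),.03,.055),('kr',(305,228,335,282),.03,.055),('ks',(338,215,372,270),.03,.055),
 ('base',(115,265,250,340),.006,.018),('anvil',(160,270,205,335),.024,.04),('pinA',(115,285,160,320),.08,.13),('pinB',(205,290,245,322),.08,.13),
 ('plate',(400,260,525,310),.06,.08),('handle',(400,260,525,310),.14,.18),('jar',(238,310,275,345),.07,.1)]:
    print(n,*rect(W,b,z0,z1))
p=load('top0')['p'][:,:,::-1]
a=cv2.resize(p[185:295,250:385],None,fx=4,fy=4,interpolation=cv2.INTER_CUBIC)
b=cv2.resize(p[260:345,110:250],None,fx=4,fy=4,interpolation=cv2.INTER_CUBIC)
o=np.zeros((440+0,540,3),np.uint8); o=a
cv2.imwrite('pics/crop1.png',o)
E
```

```text
bench 1200 [419.7  13.6 135.2  43.   89.9] [419.8  13.6  -0.8]
board 7457 [584.3  -2.5 190.5 239.9  13.1] [5.83e+02 4.00e-01 1.10e+01]
kp 144 [530.6  65.5  92.9  32.   10.3] [526.9  65.3  39.7]
kr 152 [544.4  -9.7  93.7  32.1  17.1] [541.7 -11.1  39.7]
ks 191 [566.6 -82.8  94.7  32.   11.5] [568.3 -82.9  39.7]
base 4232 [433.4 298.1 250.6 120.   86.5] [433.  295.   11.4]
anvil 1323 [433.5 298.2  61.3 104.8  86.2] [433.  297.7  29.2]
pinA 124 [439.7 392.   23.5  20.7  89.6] [439.5 389.4  94.4]
pinB 113 [418.  180.6  70.7  22.2  66.6] [426.4 199.5  94.4]
plate 1837 [ 467.1 -314.8   65.9  230.6    5.9] [ 466.7 -306.8   68.7]
handle 501 [ 467.8 -314.3   15.9  119.2    5.9] [ 467.6 -312.3  158.3]
jar 624 [384.3 129.1  56.   56.3  44.6] [384.1 128.9  84. ]
```

View pics/crop1.png

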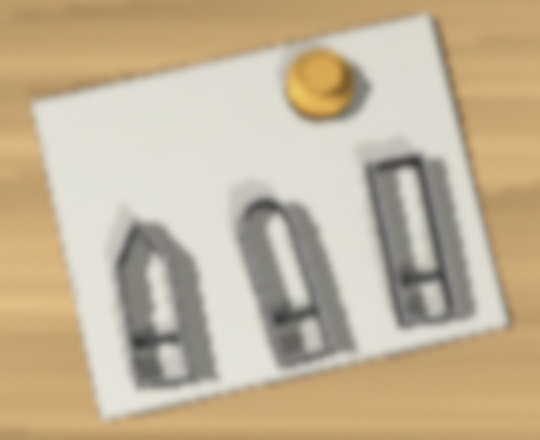

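The crop confirms it: the left knife, at crop (155,300), has the tapered tip pointing up (+x) and slightly to +y. The middle one is round and the right one square. Heights and sizes match the description.

```bash
cat >> h.py <<'E'
from scipy.spatial.transform import Rotation as Ro
def plan(p,jaw):
    "p TCP target, jaw = world angle (deg) of jaw axis, mod 180. Prints turn (tool axes), and shift in tool axes before / after the turn"
    s=read_state(); q=s['tcp_rot']; R=Ro.from_quat([q[1],q[2],q[3],q[0]]); M=R.as_matrix()
    best=None
    for a in (jaw,jaw+180):
        a=np.radians(a); z=np.array([np.cos(a),np.sin(a),0]); y=np.array([0,0,-1.]); T=np.c_[np.cross(y,z),y,z]
        rv=(R.inv()*Ro.from_matrix(T)).as_rotvec()
        if best is None or np.linalg.norm(rv)<np.linalg.norm(best[0]): best=(rv,T)
    d=np.array(p)-s['position']
    print('t',s['clock'],'pos',s['position'].round(4),'jaw deg',np.degrees(np.arctan2(M[1,2],M[0,2])).round(2),'down',M[:,1].round(4),'gap',s['finger_gap'],'F',np.round(s['contact_force'],1))
    print('turn',best[0].round(4),'shift now',(M.T@d).round(4),'after',(best[1].T@d).round(4),'joints',s['joints'].round(2))
E
python3 - <<'E'
from h import *
plan([.5306,.0655,.30],100.5)
E
```

```text
t 0.1 pos [0.242  0.6299 0.4038] jaw deg 68.98 down [-5.0e-04 -1.6e-03 -1.0e+00] gap 0.08515624652704888 F [-0.3  0.7  0.6]
turn [ 1.600e-03 -5.501e-01 -3.000e-04] shift now [ 0.4718  0.1046 -0.4232] after [ 0.1809  0.1038 -0.6075] joints [-1.31  0.48  0.02  1.56 -0.01  1.11 -0.08]
```

Call:
play_rows:
  moves: [0,0,0,0,-0.11,0,0,0,0,0,-0.11,0,0,0,0,0,-0.11,0,0,0,0,0,-0.11,0,0,0,0,0,-0.11,0,0.011,0.004,-0.037,0,0,0,0.011,0.004,-0.037,0,0,0,0.011,0.004,-0.037,0,0,0,0.011,0.004,-0.037,0,0,0,0.011,0.004,-0.037,0,0,0]
  hand: 0.3

```text
clock: 0.93
position: [0.3291, 0.4617, 0.3778]
tcp_rot: [-0.701, 0.704, 0.078, -0.084]
contact_force: [1.3, 0.2, 0.1]
finger_gap: 0.0601
```

Call:
play_rows:
  moves: [0.011,0.004,-0.037,0,0,0,0.011,0.004,-0.037,0,0,0,0.011,0.004,-0.037,0,0,0,0.011,0.004,-0.037,0,0,0,0.011,0.004,-0.037,0,0,0,0.011,0.004,-0.037,0,0,0,0.011,0.004,-0.037,0,0,0,0.011,0.004,-0.037,0,0,0,0.011,0.004,-0.037,0,0,0,0.011,0.004,-0.037,0,0,0]

```text
clock: 1.77
position: [0.5245, 0.1069, 0.3343]
tcp_rot: [-0.701, 0.704, 0.078, -0.086]
contact_force: [-0.2, -0.1, -0.1]
finger_gap: 0.0599
```

```bash
python3 - <<'E'
from h import *
plan([.5306,.0655,.30],100.5)
shot('wrist','w1')
W=cloud('w1'); print(np.nanmin(W.reshape(-1,3),0),np.nanmax(W.reshape(-1,3),0))
E
```

```text
t 1.7667 pos [0.5245 0.1069 0.3343] jaw deg 103.28 down [-0.0106 -0.0063 -0.9999] gap 0.05991795867924044 F [-0.2 -0.1 -0.1]
turn [ 0.004   0.0485 -0.0116] shift now [-0.0032  0.0345 -0.0415] after [-0.0016  0.0343 -0.0418] joints [-0.4   0.33  0.1   1.96 -0.04  0.86  1.52]
[ 0.32895733 -0.13568146 -0.00424719] [0.79457531 0.39815592 0.25794588]
```

View pics/w1.png

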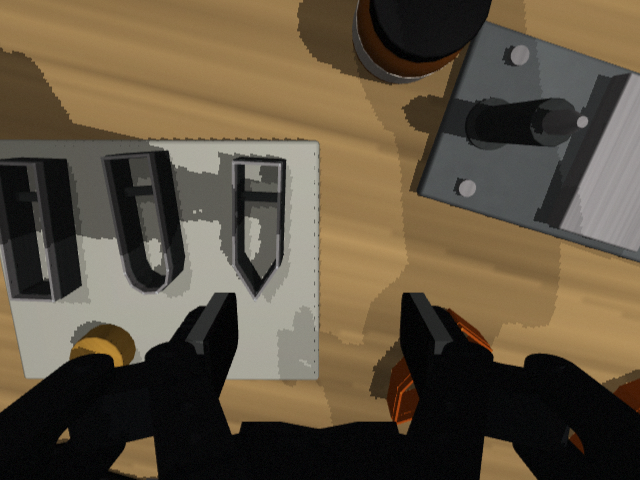

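The wrist view shows the pointed knife at (259,228), square end on top at (233–285,158), tip at (257,297). The right-hand knife gap is clear.

```bash
python3 - <<'E'
from h import *
W=cloud('w1')
m=(W[...,2]>.036)&(W[...,2]<.055); m[:, :215]=0; m[:,300:]=0; m[:140]=0; m[310:]=0
P=W[m]; r=cv2.minAreaRect((P[:,:2]*1000).astype(np.float32)); print(len(P),r,P[:,2].mean())
for u,v in [(233,158),(285,158),(257,298),(234,262)]: print(at('w1',u,v,.044).round(4))
# anvil and post seen from here
a=(W[...,2]>.024)&(W[...,2]<.036); a[:,:530]=0; print(np.median(W[a],0))
plan([.530,.066,.30],100.5)
E
```

```text
1674 ((531.5354614257812, 65.85163879394531), (93.83769226074219, 31.619585037231445), 10.648314476013184) 0.0414090823052919
[0.4874 0.0429 0.044 ]
[0.48   0.0744 0.044 ]
[0.576  0.0754 0.044 ]
[0.5542 0.0556 0.044 ]
[0.44774523 0.28318313 0.02939688]
t 1.8167 pos [0.5277 0.0982 0.3339] jaw deg 102.69 down [-0.0087 -0.0112 -0.9999] gap 0.05961706294558969 F [ 3.9 -7.   0.3]
turn [ 0.0093  0.0381 -0.0107] shift now [-0.0044  0.0342 -0.0317] after [-0.0036  0.0339 -0.0321] joints [-0.39  0.34  0.11  1.96 -0.04  0.86  1.53]
```

Call:
play_rows:
  moves: [-0.002,0.017,-0.016,0.0045,0.02,-0.0055,-0.002,0.017,-0.016,0.0045,0.018,-0.0055,0,0,0,0,0,0,0,0.02,0,0,0,0,0,0.02,0,0,0,0,0,0,0,0,0,0]

```text
clock: 2.32
position: [0.5322, 0.0605, 0.2588]
tcp_rot: [-0.704, 0.705, 0.061, -0.06]
contact_force: [0.2, -0.2, 0.1]
finger_gap: 0.0601
```

```bash
python3 - <<'E'
from h import *
plan([.531,.066,.19],100.6)
E
```

```text
t 2.3167 pos [0.5322 0.0605 0.2588] jaw deg 99.83 down [ 2.3e-03 -8.0e-04 -1.0e+00] gap 0.0600995751830499 F [ 0.2 -0.2  0.1]
turn [ 0.0012 -0.0134  0.0021] shift now [-0.0004  0.0688  0.0058] after [-0.0002  0.0688  0.0057] joints [-0.32  0.44  0.11  2.02 -0.07  0.68  1.58]
```

Call:
play_rows:
  moves: [0,0.02,0.006,0.001,-0.013,0.002,0,0.02,0,0,0,0,0,0.015,0,0,0,0,0,0.008,0,0,0,0,0,0.002,0,0,0,0,0,0,0,0,0,0]

```text
clock: 2.82
position: [0.5329, 0.0736, 0.197]
tcp_rot: [0.705, -0.703, -0.069, 0.067]
contact_force: [1.1, 0.4, -0.3]
finger_gap: 0.0596
```

```bash
python3 - <<'E'
from h import *
plan([.531,.066,.19],100.6)
E
```

```text
t 2.8167 pos [0.5329 0.0736 0.197 ] jaw deg 101.07 down [ 0.0029  0.0036 -1.    ] gap 0.05964580687833673 F [ 1.1  0.4 -0.3]
turn [-0.003   0.0083  0.0035] shift now [-0.0033  0.007  -0.0071] after [-0.0032  0.007  -0.0071] joints [-0.32  0.55  0.08  2.04 -0.09  0.56  1.59]
```

Call:
play_rows:
  moves: [-0.003,0.006,-0.007,-0.003,0.006,0.003,0,0,0,0,0,0,0,0,0,0,0,0]

```text
clock: 3.07
position: [0.5322, 0.0664, 0.1932]
tcp_rot: [0.704, -0.704, -0.068, 0.065]
contact_force: [-0.7, -0.1, -0.1]
finger_gap: 0.0595
```

```bash
python3 - <<'E'
from h import *
plan([.531,.066,.19],100.6)
E
```

```text
t 3.0667 pos [0.5322 0.0664 0.1932] jaw deg 100.76 down [ 3.9e-03  9.0e-04 -1.0e+00] gap 0.059458508348060025 F [-0.7 -0.1 -0.1]
turn [-0.0001  0.0027  0.004 ] shift now [-0.0013  0.0032 -0.0002] after [-0.0013  0.0032 -0.0002] joints [-0.31  0.55  0.09  2.04 -0.09  0.55  1.6 ]
```

Call:
play_rows:
  moves: [-0.001,0.004,0,0,0.002,0.004,0,0,0,0,0,0]

```text
clock: 3.23
position: [0.5316, 0.0657, 0.19]
tcp_rot: [0.704, -0.704, -0.066, 0.065]
contact_force: [0.4, 0.1, 0.3]
finger_gap: 0.0598
```

Call:
play_rows:
  moves: [0,0,0,0,0,0,0,0,0,0,0,0,0,0,0,0,0,0,0,0,0,0,0,0,0,0,0,0,0,0,0,0,0,0,0,0]
  hand: 1

```text
clock: 3.73
position: [0.5318, 0.0657, 0.1906]
tcp_rot: [0.704, -0.704, -0.066, 0.064]
contact_force: [-0.5, -0.3, 1.1]
finger_gap: 0.031
```

```bash
python3 - <<'E'
from h import *
plan([.531,.066,.28],86.3)
E
```

```text
t 3.7333 pos [0.5318 0.0657 0.1906] jaw deg 100.55 down [ 2.1e-03  5.0e-04 -1.0e+00] gap 0.031033857750376467 F [-0.5 -0.3  1.1]
turn [-0.0004  0.2488  0.0021] shift now [-0.0006 -0.0894  0.0005] after [-0.0008 -0.0894  0.0003] joints [-0.31  0.56  0.09  2.04 -0.09  0.54  1.6 ]
```

Call:
play_rows:
  moves: [0,-0.01,0,0,0,0,0,-0.02,0,0,0,0,0,-0.025,0,0,0,0,0,-0.025,0,0,0.08,0,0,-0.025,0,0,0.08,0,0,-0.015,0,0,0.08,0,0,-0.005,0,0,0,0,0,0,0,0,0,0]

```text
clock: 4.4
position: [0.5299, 0.0652, 0.3228]
tcp_rot: [0.707, -0.707, 0.024, -0.021]
contact_force: [-0.3, 0.7, -2.3]
finger_gap: 0.0307
```

```bash
python3 - <<'E'
from h import *
plan([.4334,.2982,.32],86.3)
E
```

```text
t 4.4 pos [0.5299 0.0652 0.3228] jaw deg 86.32 down [-3.4e-03  5.0e-04 -1.0e+00] gap 0.03072396983931969 F [-0.3  0.7 -2.3]
turn [-0.0002  0.0004 -0.0034] shift now [-0.1112  0.0032  0.2264] after [-0.1113  0.0028  0.2263] joints [-0.39  0.35  0.19  1.98 -0.09  0.82  1.35]
```

Call:
play_rows:
  moves: [-0.0075,0,0.015,0,0,0,-0.017,0,0.035,0,0,0,-0.0195,0,0.04,0,0,0,-0.0195,0,0.04,0,0,0,-0.0195,0,0.04,0,0,0,-0.0145,0,0.03,0,0,0,-0.009,0,0.018,0,0,0,-0.0035,0,0.007,0,0,0,0,0,0,0,0,0,0,0,0,0,0,0]

```text
clock: 5.23
position: [0.4291, 0.2969, 0.3148]
tcp_rot: [-0.704, 0.71, -0.02, 0.013]
contact_force: [0.5, -0.7, -1.2]
finger_gap: 0.031
```

```bash
python3 - <<'E'
from h import *
plan([.4334,.2982,.22],86.3)
p,d,c=shot('wrist','w2')
p,d,c=shot('top','t2')
W=cloud('t2')
print('anvil near'); 
for n,b,z0,z1 in [('pinA',(115,285,160,320),.08,.13),('base',(115,265,250,340),.006,.018)]: print(n,*rect(W,b,z0,z1))
E
```

```text
t 5.2333 pos [0.4291 0.2969 0.3148] jaw deg 87.36 down [-0.0109 -0.0083 -0.9999] gap 0.031038053986076817 F [ 0.5 -0.7 -1.2]
turn [ 0.0089  0.0185 -0.0104] shift now [0.0052 0.0947 0.0024] after [0.0042 0.0948 0.0016] joints [-0.8   0.34  0.09  2.01 -0.04  0.81  0.84]
anvil near
pinA 0 [0. 0. 0. 0. 0.] [nan nan nan]
base 2796 [433.3 298.1 250.5 120.1  86.4] [437.4 253.6  11.4]h.py:19: RuntimeWarning: Mean of empty slice.
  (cx,cy),(w,h),a=cv2.minAreaRect((P[:,:2]*1000).astype(np.float32)); return len(P),np.round([cx,cy,w,h,a],1),np.round(P.mean(0)*1000,1)
  ret = um.true_divide(
```

View pics/w2.png

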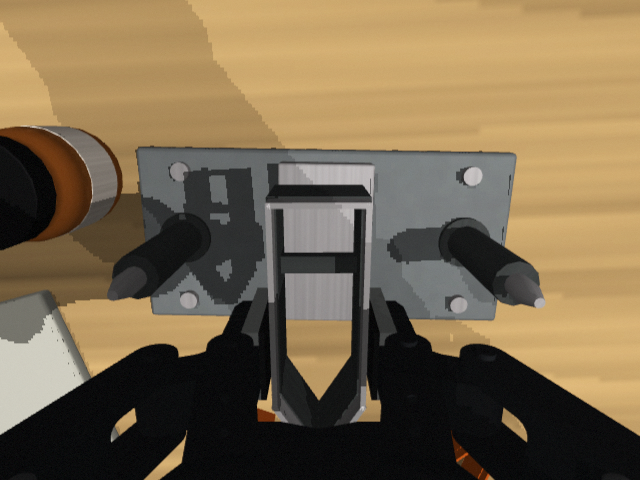

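The knife is held level, with its square end at pixel (268–371, 203) and the tip hidden behind the gripper at (320,420). The stand below is centred on it.

```bash
python3 - <<'E'
from h import *
import h
W=cloud('w2')
P=np.array([.4291,.2969,.3148]); q=np.array([-0.704,0.71,-0.02,0.013]); R=Ro.from_quat([q[1],q[2],q[3],q[0]]).as_matrix()
L=(W-P)@R
for v in (198,201,204,207): print(v,[L[v,u].round(4).tolist() for u in (272,320,366)])
for v in (220,260,290): print(v,[L[v,u].round(4).tolist() for u in (270,276,360,366)])
b=(W[...,2]>.024)&(W[...,2]<.036); ys,xs=np.where(b); print('anvil',xs.min(),xs.max(),ys.min(),ys.max())
pa=W[...,2]>.085
for n,s in (('L',slice(100,235)),('R',slice(420,560))):
    A=W[200:330,s]; m=(A[...,2]>.105)&(A[...,2]<.125); print(n,m.sum(),A[m].mean(0).round(4))
for n,u,v in (('pinL',112,297),('pinR',540,303)): print(n,at('w2',u,v,.115).round(4))
plan([.4334,.2982,.22],86.3)
E
```

```text
198 [[-0.0467, 0.1528, -0.0135], [-0.0466, 0.1531, 0.0009], [-0.0465, 0.1536, 0.0147]]
201 [[-0.0464, 0.1494, -0.0131], [-0.0466, 0.1483, 0.0008], [-0.0465, 0.149, 0.0142]]
204 [[-0.046, 0.1468, -0.0129], [-0.0459, 0.1471, 0.0008], [-0.0458, 0.1479, 0.0141]]
207 [[-0.0451, 0.1471, -0.0129], [-0.0453, 0.146, 0.0008], [-0.0451, 0.1467, 0.014]]
220 [[-0.0413, 0.1471, -0.0136], [-0.0396, 0.1542, -0.0126], [-0.0392, 0.1562, 0.0133], [-0.0414, 0.1464, 0.014]]
260 [[-0.0291, 0.1471, -0.014], [-0.027, 0.1534, -0.0129], [-0.0268, 0.1539, 0.0134], [-0.0291, 0.1471, 0.0145]]
290 [[-0.0197, 0.1466, -0.0142], [-0.0168, 0.1536, -0.0132], [-0.0162, 0.1551, 0.0138], [-0.0194, 0.1473, 0.0148]]
anvil 33 488 125 479
L 481 [0.4268 0.2053 0.1102]
R 496 [0.4382 0.3914 0.1102]
pinL [0.4289 0.2036 0.115 ]
pinR [0.4399 0.3931 0.115 ]
t 5.3333 pos [0.4297 0.2958 0.3151] jaw deg 87.19 down [-0.0105 -0.0084 -0.9999] gap 0.030881098073682986 F [ 0.8 -0.3 -1.1]
turn [ 0.009   0.0155 -0.01  ] shift now [0.0045 0.095  0.0034] after [0.0035 0.0951 0.0026] joints [-0.8   0.34  0.09  2.01 -0.04  0.81  0.84]
```

Call:
play_rows:
  moves: [0.002,0.01,0.002,0.009,0.014,-0.01,0.001,0.02,0,0,0,0,0,0.02,0,0,0,0,0,0.018,0,0,0,0,0,0.01,0,0,0,0,0,0,0,0,0,0,0,0,0,0,0,0]

```text
clock: 5.92
position: [0.4407, 0.2856, 0.2356]
tcp_rot: [-0.706, 0.707, -0.027, 0.031]
contact_force: [0.5, 0.6, -1.1]
finger_gap: 0.0311
```

```bash
python3 - <<'E'
from h import *
plan([.433,.2983,.209],86.4)
E
```

```text
t 5.9167 pos [0.4407 0.2856 0.2356] jaw deg 85.28 down [ 0.006  -0.0024 -1.    ] gap 0.031099517817564443 F [ 0.5  0.6 -1.1]
turn [ 0.0019 -0.0196  0.0062] shift now [-0.0089  0.0265  0.0121] after [-0.0085  0.0266  0.0122] joints [-0.77  0.47  0.09  2.05 -0.06  0.62  0.85]
```

Call:
play_rows:
  moves: [-0.008,0,0.012,0.002,-0.019,0.006,0,0,0,0,0,0,0,0,0,0,0,0]

```text
clock: 6.17
position: [0.4349, 0.2979, 0.2376]
tcp_rot: [0.707, -0.706, 0.022, -0.024]
contact_force: [0.2, -1.1, -1.8]
finger_gap: 0.0309
```

```bash
python3 - <<'E'
from h import *
plan([.433,.2983,.209],86.4)
E
```

```text
t 6.1667 pos [0.4349 0.2979 0.2376] jaw deg 86.27 down [ 0.0021  0.0014 -1.    ] gap 0.030928100401971186 F [ 0.2 -1.1 -1.8]
turn [-0.0015 -0.0022  0.002 ] shift now [-0.002   0.0286  0.0002] after [-0.0019  0.0286  0.0002] joints [-0.79  0.47  0.08  2.05 -0.06  0.63  0.84]
```

Call:
play_rows:
  moves: [-0.002,0.008,0,-0.0015,-0.002,0.002,0,0.008,0,0,0,0,0,0.005,0,0,0,0,0,0,0,0,0,0,0,0,0,0,0,0]

```text
clock: 6.58
position: [0.4329, 0.2991, 0.2162]
tcp_rot: [0.708, -0.706, 0.021, -0.023]
contact_force: [0.3, 0.4, -2.0]
finger_gap: 0.0313
```

```bash
python3 - <<'E'
from h import *
plan([.433,.2983,.209],86.4)
E
```

```text
t 6.5833 pos [0.4329 0.2991 0.2162] jaw deg 86.49 down [ 0.0025  0.0024 -1.    ] gap 0.031294554539486215 F [ 0.3  0.4 -2. ]
turn [-0.0026  0.0015  0.0024] shift now [ 0.0001  0.0072 -0.0008] after [ 0.0001  0.0072 -0.0008] joints [-0.78  0.5   0.08  2.06 -0.07  0.58  0.85]
```

Call:
play_rows:
  moves: [0,0.004,-0.001,-0.0026,0.001,0.0024,0,0.0025,0,0,0,0,0,0,0,0,0,0,0,0,0,0,0,0]

```text
clock: 6.92
position: [0.433, 0.2977, 0.2087]
tcp_rot: [-0.706, 0.707, -0.022, 0.022]
contact_force: [0.7, 0.5, -2.1]
finger_gap: 0.0312
```

```bash
python3 - <<'E'
from h import *
plan([.433,.2983,.209],86.4)
E
```

```text
t 6.9167 pos [0.433  0.2977 0.2087] jaw deg 86.4 down [-7.e-04 -1.e-03 -1.e+00] gap 0.031195164416786117 F [ 0.7  0.5 -2.1]
turn [ 0.001  -0.     -0.0007] shift now [-0.     -0.0003  0.0006] after [-0.     -0.0003  0.0006] joints [-0.78  0.51  0.07  2.06 -0.07  0.57  0.85]
```

Call:
play_rows:
  moves: [0,0.0015,0,0,0,0,0,0,0,0,0,0]

```text
clock: 7.08
position: [0.4333, 0.2978, 0.2091]
tcp_rot: [-0.707, 0.707, -0.023, 0.022]
contact_force: [-0.1, 0.4, -1.7]
finger_gap: 0.0311
```

Call:
play_rows:
  moves: [0,0.0015,0,0,0,0,0,0,0,0,0,0]

```text
clock: 7.25
position: [0.4337, 0.298, 0.2088]
tcp_rot: [0.707, -0.706, 0.022, -0.023]
contact_force: [-1.0, 0.5, -1.5]
finger_gap: 0.0311
```

Call:
play_rows:
  moves: [0,0.003,0,0,0,0,0,0.003,0,0,0,0,0,0,0,0,0,0]

```text
clock: 7.5
position: [0.4343, 0.2982, 0.2097]
tcp_rot: [0.707, -0.706, 0.023, -0.023]
contact_force: [0.4, -0.7, -2.3]
finger_gap: 0.0311
```

Call:
play_rows:
  moves: [0,0.004,0,0,0,0]

```text
clock: 7.58
position: [0.4348, 0.2985, 0.2082]
tcp_rot: [0.708, -0.706, 0.022, -0.023]
contact_force: [-18.4, -11.9, 78.4]
finger_gap: 0.0308
```

Call:
play_rows:
  moves: [0,0.006,0,0,0,0]

```text
clock: 7.67
position: [0.4356, 0.2986, 0.2069]
tcp_rot: [0.708, -0.705, 0.022, -0.023]
contact_force: [-16.9, -15.4, 91.3]
finger_gap: 0.0311
```

Call:
play_rows:
  moves: [0,-0.004,0,0,0,0,0,0,0,0,0,0,0,0,0,0,0,0]

```text
clock: 7.92
position: [0.4364, 0.2989, 0.213]
tcp_rot: [0.709, -0.704, 0.021, -0.025]
contact_force: [0.6, 0.5, -0.8]
finger_gap: 0.0308
```

```bash
python3 - <<'E'
from h import *
s=read_state()
plan([.433,.2983,.209],86.4)
shot('wrist','w3'); W=cloud('w3')
q=s['tcp_rot'];R=Ro.from_quat([q[1],q[2],q[3],q[0]]).as_matrix()
L=(W-s['position'])@R
for v in (198,201,204,207): print(v,[L[v,u].round(4).tolist() for u in (272,320,366)], W[v,320].round(4))
E
```

```text
t 7.9167 pos [0.4364 0.2989 0.213 ] jaw deg 86.25 down [ 0.0051  0.0074 -1.    ] gap 0.03082775068521889 F [ 0.6  0.5 -0.8]
turn [-0.0077 -0.0027  0.0046] shift now [-0.0034  0.004  -0.0009] after [-0.0034  0.004  -0.0008] joints [-0.78  0.51  0.07  2.05 -0.07  0.57  0.85]
198 [[-0.0473, 0.1487, -0.013], [-0.0472, 0.1493, 0.0009], [-0.0474, 0.1482, 0.0141]] [0.3901 0.304  0.0635]
201 [[-0.047, 0.1458, -0.0126], [-0.047, 0.1456, 0.0009], [-0.0471, 0.1453, 0.0138]] [0.3903 0.304  0.0672]
204 [[-0.0462, 0.1456, -0.0127], [-0.0463, 0.1451, 0.0009], [-0.0463, 0.1448, 0.0138]] [0.3911 0.3039 0.0677]
207 [[-0.0444, 0.1502, -0.0132], [-0.0378, 0.1836, 0.001], [-0.0452, 0.1458, 0.0139]] [0.3997 0.3038 0.0293]
```

Call:
play_rows:
  moves: [-0.003,0,-0.001,-0.0077,-0.0027,0.0046,0,0,0,0,0,0,0,0.002,0,0,0,0,0,0,0,0,0,0]

```text
clock: 8.3
position: [0.4321, 0.2976, 0.2079]
tcp_rot: [-0.705, 0.708, -0.023, 0.021]
contact_force: [-0.2, -0.4, -2.2]
finger_gap: 0.0308
```

```bash
python3 - <<'E'
from h import *
plan([.4335,.2983,.2078],86.4)
E
```

```text
t 8.3 pos [0.4321 0.2976 0.2079] jaw deg 86.45 down [-0.0038 -0.0038 -1.    ] gap 0.0307872253394711 F [-0.2 -0.4 -2.2]
turn [ 0.004   0.0008 -0.0036] shift now [0.0013 0.0001 0.0007] after [0.0013 0.0001 0.0007] joints [-0.78  0.51  0.07  2.06 -0.07  0.57  0.85]
```

Call:
play_rows:
  moves: [0.0012,0.0005,0.0007,0.004,0,-0.0036,0,0,0,0,0,0,0,0,0,0,0,0]

```text
clock: 8.55
position: [0.4331, 0.2982, 0.207]
tcp_rot: [-0.706, 0.707, -0.022, 0.021]
contact_force: [-2.7, -1.3, 0.7]
finger_gap: 0.0314
```

Call:
play_rows:
  moves: [0,0,0,0,0,0,0,0,0,0,0,0,0,0,0,0,0,0,0,0,0,0,0,0]
  hand: 0.3

```text
clock: 8.88
position: [0.4338, 0.2985, 0.207]
tcp_rot: [0.707, -0.707, 0.022, -0.022]
contact_force: [-0.2, -0.1, 0.3]
finger_gap: 0.0597
```

Call:
play_rows:
  moves: [0,-0.01,0,0,0,0,0,-0.02,0,0,0,0,0,-0.03,0,0,0,0,0,-0.03,0,0,0,0,0,-0.03,0,0,0,0,0,-0.02,0,0,0,0,0,0,0,0,0,0]

```text
clock: 9.47
position: [0.4334, 0.2979, 0.3556]
tcp_rot: [-0.706, 0.707, -0.023, 0.021]
contact_force: [0.8, 1.7, 0.2]
finger_gap: 0.0596
```

```bash
python3 - <<'E'
from h import *
plan([.467,-.3145,.40],5.9)
shot('wrist','w4'); W=cloud('w4')
m=(W[...,2]>.053)&(W[...,2]<.072); m[:,:150]=0;m[:,490:]=0
P=W[m]; 
k=((P[:,:2]-[.4338,.2983])**2).sum(1)<.07**2; P=P[k]
print(len(P),cv2.minAreaRect((P[:,:2]*1000).astype(np.float32)),P.mean(0))
a=(W[...,2]>.024)&(W[...,2]<.036); A=W[a]; k=((A[:,:2]-[.4338,.2983])**2).sum(1)<.07**2; print(cv2.minAreaRect((A[k][:,:2]*1000).astype(np.float32)))
E
```

```text
t 9.4667 pos [0.4334 0.2979 0.3556] jaw deg 86.42 down [-0.002  -0.0017 -1.    ] gap 0.0596266290121006 F [0.8 1.7 0.2]
turn [ 2.9000e-03  1.4053e+00 -3.0000e-04] shift now [ 0.0717 -0.0435 -0.6092] after [ 0.6126 -0.0444 -0.0296] joints [-0.81  0.29  0.1   1.97 -0.04  0.89  0.82]
1589 ((431.68585205078125, 298.5758056640625), (32.447166442871094, 93.91670227050781), 86.22525024414062) [0.42734744 0.2986683  0.05899161]
((433.65032958984375, 298.27716064453125), (60.19818878173828, 105.0809326171875), 86.61994171142578)
```

View pics/w4.png

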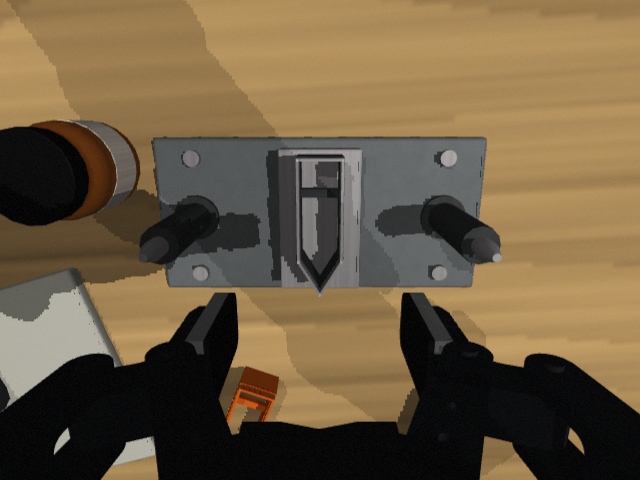

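Seen from above, the knife stands on the anvil, tip at (320,293), parallel to the anvil's long side. It is within about 2 mm of centre and 0.4° of square. Next is the gauge.

Call:
play_rows:
  moves: [0.0045,-0.004,-0.0375,0,0.094,0,0.008,-0.004,-0.037,0,0.094,0,0.0115,-0.004,-0.036,0,0.094,0,0.0145,-0.004,-0.035,0,0.094,0,0.018,-0.004,-0.0335,0,0.094,0,0.021,-0.004,-0.0315,0,0.094,0,0.024,-0.004,-0.0295,0,0.094,0,0.0265,-0.004,-0.027,0,0.094,0,0.029,0,-0.0245,0,0.094,0,0.031,0,-0.022,0,0.094,0]

```text
clock: 10.35
position: [0.4454, -0.0878, 0.3815]
tcp_rot: [-0.614, 0.618, -0.35, 0.343]
contact_force: [0.8, 0.7, -0.6]
finger_gap: 0.06
```

```bash
python3 - <<'E'
from h import *
plan([.467,-.3145,.38],5.9)
E
```

```text
t 10.35 pos [ 0.4454 -0.0878  0.3815] jaw deg 31.25 down [-1.120e-02  1.000e-04 -9.999e-01] gap 0.059985360440339565 F [ 0.8  0.7 -0.6]
turn [ 0.0106  0.4423 -0.0036] shift now [ 0.205   0.0012 -0.0991] after [ 0.2277  0.0015 -0.0019] joints [-0.39  0.14  0.5   2.11 -0.08  0.92  0.7 ]
```

Call:
play_rows:
  moves: [0.0325,0,-0.016,0.002,0.085,0,0.0335,0,-0.013,0.002,0.085,0,0.0345,0,-0.01,0.002,0.085,0,0.0355,0,-0.007,0.002,0.085,0,0.034,0,-0.004,0.002,0.07,0,0.024,0,-0.001,0,0,0,0.012,0,0,0,0,0,0.005,0,0,0,0,0,0,0,0,0,0,0,0,0,0,0,0,0]

```text
clock: 11.18
position: [0.4554, -0.3245, 0.3729]
tcp_rot: [-0.52, 0.527, -0.48, 0.471]
contact_force: [0.3, 0.0, 0.7]
finger_gap: 0.0595
```

```bash
python3 - <<'E'
from h import *
plan([.467,-.3145,.32],5.9)
shot('wrist','w5'); W=cloud('w5')
v=W[...,2]
for z0,z1 in ((.15,.17),(.064,.076)):
    m=(v>z0)&(v<z1); m[330:,:]=0
    P=W[m]; k=((P[:,:2]-[.467,-.3145])**2).sum(1)<.13**2; P=P[k]; print(len(P),cv2.minAreaRect((P[:,:2]*1000).astype(np.float32)),P.mean(0))
E
```

```text
t 11.1833 pos [ 0.4554 -0.3245  0.3729] jaw deg 5.48 down [-0.0159  0.0012 -0.9999] gap 0.059476919562641825 F [0.3 0.  0.7]
turn [ 0.0157 -0.0074 -0.0028] shift now [-0.0087  0.0527  0.0133] after [-0.0087  0.0529  0.0126] joints [-0.01  0.38  0.66  1.9  -0.27  0.97  0.87]
7045 ((468.0382995605469, -304.362548828125), (16.178508758544922, 98.216552734375), 6.0261454582214355) [ 0.46720301 -0.30040721  0.15876688]
14239 ((466.54180908203125, -299.4347229003906), (66.11170959472656, 199.5367431640625), 6.118768692016602) [ 0.46203648 -0.27652293  0.06906725]
```

View pics/w5.png

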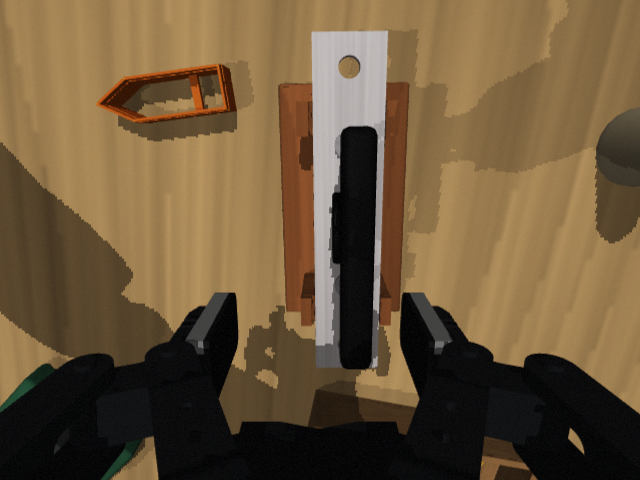

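The wrist view shows the gauge in its cradle, with the bar handle from (359,127) to (355,368) and one dowel hole at (349,67). Fingers straddle it well.

```bash
python3 - <<'E'
from h import *
W=cloud('w5'); v=W[...,2]
m=(v>.15)&(v<.17); m[376:,:]=0; m[:,:325]=0; m[:,390:]=0
P=W[m]; print(len(P),cv2.minAreaRect((P[:,:2]*1000).astype(np.float32)),P.mean(0))
print(at('w5',349,67,.07))
plan([.4675,-.3145,.32],6.0)
E
```

```text
8247 ((469.1119079589844, -314.5325622558594), (16.178508758544922, 118.66960144042969), 6.0261454582214355) [ 0.46815589 -0.30934433  0.15878033]
[ 0.45923776 -0.22094563  0.07      ]
t 11.2333 pos [ 0.4555 -0.3241  0.3729] jaw deg 5.52 down [-0.0159  0.0015 -0.9999] gap 0.060223346557691335 F [ 0.2  0.6 -0.1]
turn [ 0.0157 -0.0085 -0.0031] shift now [-0.0082  0.0527  0.0137] after [-0.0083  0.0529  0.013 ] joints [-0.01  0.38  0.66  1.9  -0.27  0.97  0.87]
```

Call:
play_rows:
  moves: [-0.008,0,0.014,0.0157,-0.008,-0.003,0,0.0,0,0,0,0,0,0.015,0,0,0,0,0,0.015,0,0,0,0,0,0.008,0,0,0,0,0,0,0,0,0,0,0,0,0,0,0,0]

```text
clock: 11.82
position: [0.4736, -0.3049, 0.3338]
tcp_rot: [0.531, -0.527, 0.469, -0.469]
contact_force: [0.5, -0.2, -0.2]
finger_gap: 0.0596
```

```bash
python3 - <<'E'
from h import *
plan([.4685,-.3145,.308],6.0)
E
```

```text
t 11.8167 pos [ 0.4736 -0.3049  0.3338] jaw deg 6.84 down [ 0.0046  0.0048 -1.    ] gap 0.05962124132120987 F [ 0.5 -0.2 -0.2]
turn [-0.0051  0.0146 -0.0043] shift now [ 0.009   0.0257 -0.0063] after [ 0.009   0.0258 -0.0061] joints [-0.01  0.43  0.61  1.93 -0.32  0.88  0.89]
```

Call:
play_rows:
  moves: [0.008,0,-0.0055,-0.005,0.013,-0.004,0,0,0,0,0,0,0,0.01,0,0,0,0,0,0.006,0,0,0,0,0,0,0,0,0,0,0,0,0,0,0,0]

```text
clock: 12.32
position: [0.469, -0.3148, 0.3184]
tcp_rot: [0.526, -0.525, 0.472, -0.474]
contact_force: [-0.1, -0.8, -0.9]
finger_gap: 0.0598
```

```bash
python3 - <<'E'
from h import *
plan([.4685,-.3145,.308],6.0)
E
```

```text
t 12.3167 pos [ 0.469  -0.3148  0.3184] jaw deg 6.01 down [ 0.0028 -0.0015 -1.    ] gap 0.05976293935995502 F [-0.1 -0.8 -0.9]
turn [-0.0026  0.0001  0.0018] shift now [-0.0004  0.0104 -0.0005] after [-0.0004  0.0104 -0.0005] joints [ 0.01  0.45  0.61  1.94 -0.34  0.85  0.9 ]
```

Call:
play_rows:
  moves: [0,0.006,-0.0005,-0.0026,0,0.0018,0,0.004,0,0,0,0,0,0,0,0,0,0,0,0,0,0,0,0]

```text
clock: 12.65
position: [0.4685, -0.3148, 0.3071]
tcp_rot: [-0.525, 0.526, -0.473, 0.473]
contact_force: [0.1, 0.5, -0.2]
finger_gap: 0.0596
```

```bash
python3 - <<'E'
from h import *
plan([.4685,-.3145,.308],6.0)
E
```

```text
t 12.65 pos [ 0.4685 -0.3148  0.3071] jaw deg 6.01 down [-7.e-04  5.e-04 -1.e+00] gap 0.05960162009211984 F [ 0.1  0.5 -0.2]
turn [ 0.0006  0.0001 -0.0005] shift now [-0.0003 -0.0009  0.    ] after [-0.0003 -0.0009  0.    ] joints [ 0.02  0.47  0.6   1.94 -0.35  0.83  0.91]
```

Very well aligned and level. Closing, then a gentle lift.

Call:
play_rows:
  moves: [0,0,0,0,0,0,0,0,0,0,0,0,0,0,0,0,0,0,0,0,0,0,0,0,0,0,0,0,0,0,0,0,0,0,0,0,0,0,0,0,0,0]
  hand: 1

```text
clock: 13.23
position: [0.469, -0.3148, 0.3074]
tcp_rot: [0.526, -0.526, 0.473, -0.473]
contact_force: [0.3, -0.5, -0.9]
finger_gap: 0.0151
```

Call:
play_rows:
  moves: [0,-0.005,0,0,0,0,0,-0.01,0,0,0,0,0,-0.015,0,0,0,0,0,-0.02,0,0,0,0,0,-0.02,0,0,0,0,0,-0.015,0,0,0,0,0,-0.008,0,0,0,0,0,0,0,0,0,0,0,0,0,0,0,0]

```text
clock: 13.98
position: [0.4651, -0.3124, 0.4022]
tcp_rot: [-0.524, 0.527, -0.479, 0.468]
contact_force: [0.4, 0.5, -7.7]
finger_gap: 0.0148
```

```bash
python3 - <<'E'
from h import *
plan([.4338,.2983,.40],-3.5)
shot('wrist','w6'); W=cloud('w6')
s=read_state();q=s['tcp_rot'];R=Ro.from_quat([q[1],q[2],q[3],q[0]]).as_matrix(); L=(W-s['position'])@R
m=(L[...,1]>.225)&(L[...,1]<.25); m[370:]=0
P=L[m]; print(len(P), P.mean(0), np.linalg.lstsq(np.c_[P[:,0],P[:,2],np.ones(len(P))],P[:,1],rcond=None)[0])
E
```

```text
t 13.9833 pos [ 0.4651 -0.3124  0.4022] jaw deg 5.96 down [-0.0141  0.0075 -0.9999] gap 0.014801839131872678 F [ 0.4  0.5 -7.7]
turn [ 0.0139  0.165  -0.0078] shift now [-0.6106  0.0072  0.0323] after [-0.6076  0.0022 -0.0685] joints [-0.05  0.34  0.67  1.87 -0.24  1.03  0.83]
17314 [-0.06782234  0.23765976  0.00030685] [-0.00052959 -0.00479168  0.23762531]
```

View pics/w6.png

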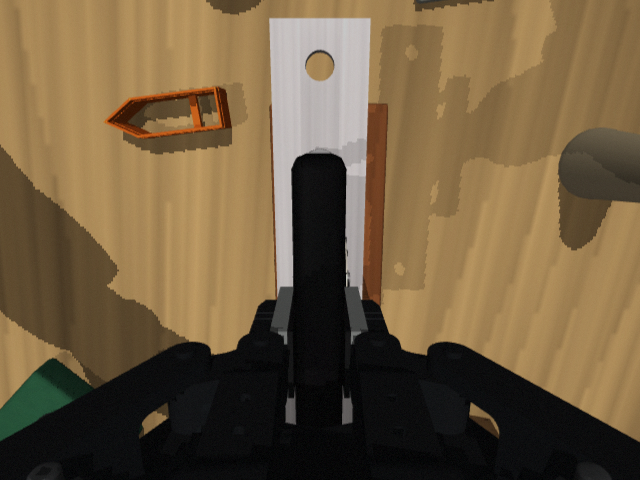

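The gauge is held level: plate slope in the tool frame is under 0.3°, with the hole at (320,66) in line with the bar. I raise it well above the pins before crossing, because the foot hangs 45 mm below the plate.

Call:
play_rows:
  moves: [-0.01,-0.012,0,0.007,0.04,-0.004,-0.018,-0.014,0,0.007,0.04,-0.004,-0.025,-0.014,0,0,0.04,0,-0.03,-0.012,-0.002,0,0.04,0,-0.032,-0.005,-0.0035,0,0,0,-0.032,0,-0.0035,0,0,0,-0.032,0,-0.0035,0,0,0,-0.032,0,-0.0035,0,0,0,-0.032,0,-0.0035,0,0,0,-0.032,0,-0.0035,0,0,0]

```text
clock: 14.87
position: [0.4481, -0.0329, 0.4507]
tcp_rot: [0.473, -0.484, 0.524, -0.517]
contact_force: [0.2, 0.9, -7.0]
finger_gap: 0.015
```

```bash
python3 - <<'E'
from h import *
plan([.4338,.2983,.45],-3.5)
W=cloud('w6'); 
c=load('w6'); q=np.array([-0.524,0.527,-0.479,0.468]); q/=np.linalg.norm(q); R=Ro.from_quat([q[1],q[2],q[3],q[0]]).as_matrix()
P=px(c,319.5,66,float(np.median(c['d'][60:72,340:360]))); print('hole in tool',((P-[.4651,-.3124,.4022])@R).round(4))
E
```

```text
t 14.8667 pos [ 0.4481 -0.0329  0.4507] jaw deg -4.78 down [-0.0177 -0.0036 -0.9998] gap 0.015018601315383724 F [ 0.2  0.9 -7. ]
turn [ 0.0174 -0.0223  0.0048] shift now [-3.288e-01 -2.000e-04 -4.180e-02] after [-0.3297  0.0007 -0.0345] joints [-0.59  0.04  0.55  2.03 -0.02  1.09 -0.12]
hole in tool [-0.0943  0.2377  0.0003]
```

Call:
play_rows:
  moves: [-0.036,0,-0.004,0.009,-0.011,0.0024,-0.036,0,-0.004,0.008,-0.011,0.0024,-0.036,0,-0.004,0,0,0,-0.036,0,-0.004,0,0,0,-0.036,0,-0.004,0,0,0,-0.036,0,-0.004,0,0,0,-0.032,0,-0.003,0,0,0,-0.025,0,-0.0025,0,0,0,-0.016,0,-0.0015,0,0,0,-0.008,0,0,0,0,0]

```text
clock: 15.7
position: [0.4274, 0.2837, 0.4386]
tcp_rot: [0.48, -0.492, 0.516, -0.511]
contact_force: [-0.2, -0.2, -6.6]
finger_gap: 0.0148
```

Call:
play_rows:
  moves: [0,0,0,0,0,0,0,0,0,0,0,0]

```text
clock: 15.87
position: [0.4268, 0.2849, 0.4363]
tcp_rot: [0.479, -0.494, 0.515, -0.51]
contact_force: [-0.6, -0.4, -6.9]
finger_gap: 0.0148
```

```bash
python3 - <<'E'
from h import *
plan([.4337,.2982,.39],-3.5)
E
```

```text
t 15.8667 pos [0.4268 0.2849 0.4363] jaw deg -3.02 down [-0.0204 -0.0093 -0.9997] gap 0.014838191874071913 F [-0.6 -0.4 -6.9]
turn [0.0198 0.0085 0.0104] shift now [-0.0141  0.046   0.0071] after [-0.0137  0.0463  0.006 ] joints [-0.95  0.18  0.27  1.91 -0.06  1.08 -0.7 ]
```

Call:
play_rows:
  moves: [-0.013,0,0.006,0.0198,0.008,0.0104,0,0,0,0,0,0,0,0.012,0,0,0,0,0,0.014,0,0,0,0,0,0.008,0,0,0,0,0,0,0,0,0,0,0,0,0,0,0,0]

```text
clock: 16.45
position: [0.4373, 0.2883, 0.4001]
tcp_rot: [-0.48, 0.481, -0.517, 0.52]
contact_force: [0.3, 0.3, -6.7]
finger_gap: 0.0148
```

```bash
python3 - <<'E'
from h import *
plan([.4337,.2982,.375],-3.5)
E
```

```text
t 16.45 pos [0.4373 0.2883 0.4001] jaw deg -4.34 down [ 0.0014 -0.0039 -1.    ] gap 0.014836642397307611 F [ 0.3  0.3 -6.7]
turn [-0.0016 -0.0146  0.0038] shift now [-0.0097  0.025  -0.0044] after [-0.0097  0.0251 -0.0042] joints [-0.94  0.23  0.28  1.93 -0.07  0.98 -0.7 ]
```

Call:
play_rows:
  moves: [-0.009,0,-0.004,-0.0016,-0.014,0.0038,0,0,0,0,0,0,0,0,0,0,0,0]

```text
clock: 16.7
position: [0.4344, 0.2973, 0.4013]
tcp_rot: [0.485, -0.484, 0.515, -0.515]
contact_force: [0.3, -0.6, -7.4]
finger_gap: 0.0148
```

```bash
python3 - <<'E'
from h import *
plan([.4337,.2982,.375],-3.5)
shot('wrist','w7'); shot('scene','s7')
E
```

```text
t 16.7 pos [0.4344 0.2973 0.4013] jaw deg -3.59 down [ 0.001   0.0012 -1.    ] gap 0.014765214153860083 F [ 0.3 -0.6 -7.4]
turn [-0.0009 -0.0016 -0.0012] shift now [-0.0008  0.0263 -0.0008] after [-0.0008  0.0263 -0.0008] joints [-0.95  0.24  0.27  1.93 -0.08  0.98 -0.71]
```

View pics/w7.png

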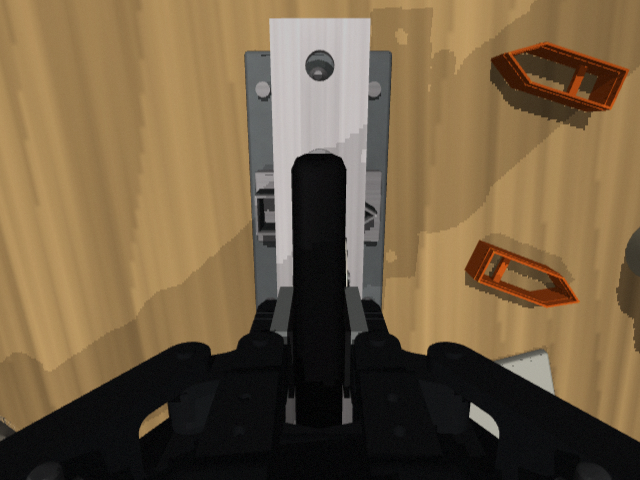

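The +y pin's nose shows through the hole at about (319,72). Checking it against the hole position.

```bash
python3 - <<'E'
from h import *
W=cloud('w7'); c=load('w7'); d=c['d']
sub=W[50:84,300:340]; m=(sub[...,2]<.12)&(sub[...,2]>.108); vv,uu=np.where(m)
print('pin nose px',m.sum(),uu.mean()+300,vv.mean()+50, sub[m].mean(0).round(4), sub[m][:,2].max())
print('ray at .115',at('w7',319,72,.115).round(4))
H=px(c,319.5,66,float(np.median(d[60:72,340:360]))); print('hole',H.round(4))
plan([.4337,.2982,.375],-3.5)
E
```

```text
pin nose px 151 317.94701986754967 74.21854304635761 [0.44   0.3937 0.1127] 0.11609784223765723
ray at .115 [0.4407 0.3946 0.115 ]
hole [0.4407 0.3916 0.1639]
t 16.8 pos [0.4343 0.2978 0.4014] jaw deg -3.57 down [ 0.0011  0.002  -1.    ] gap 0.014838818395817863 F [ 0.7 -0.5 -7.9]
turn [-0.001  -0.0011 -0.0021] shift now [-0.0003  0.0264 -0.0006] after [-0.0004  0.0264 -0.0006] joints [-0.95  0.24  0.27  1.93 -0.08  0.98 -0.71]
```

Call:
play_rows:
  moves: [-0.001,0.006,-0.0006,-0.001,-0.001,-0.002,0,0.01,0,0,0,0,0,0.01,0,0,0,0,0,0,0,0,0,0,0,0,0,0,0,0]

```text
clock: 17.22
position: [0.4336, 0.2992, 0.3729]
tcp_rot: [-0.485, 0.484, -0.515, 0.515]
contact_force: [0.1, -0.1, -6.7]
finger_gap: 0.0153
```

```bash
python3 - <<'E'
from h import *
plan([.4337,.2988,.355],-3.5)
E
```

```text
t 17.2167 pos [0.4336 0.2992 0.3729] jaw deg -3.47 down [ 4.e-04  3.e-04 -1.e+00] gap 0.015282863834594384 F [ 0.1 -0.1 -6.7]
turn [-0.0004  0.0006 -0.0003] shift now [0.0004 0.0179 0.0001] after [0.0004 0.0179 0.0002] joints [-0.94  0.27  0.26  1.96 -0.09  0.92 -0.7 ]
```

Call:
play_rows:
  moves: [0,0.005,0,0,0,0,0,0.005,0,0,0,0,0,0,0,0,0,0]

```text
clock: 17.47
position: [0.4336, 0.299, 0.3614]
tcp_rot: [-0.484, 0.485, -0.515, 0.515]
contact_force: [-0.5, 1.0, -7.1]
finger_gap: 0.0149
```

Call:
play_rows:
  moves: [0,0.003,0,0,0,0,0,0.003,0,0,0,0,0,0,0,0,0,0]

```text
clock: 17.72
position: [0.4337, 0.299, 0.3548]
tcp_rot: [-0.484, 0.485, -0.515, 0.515]
contact_force: [0.8, -0.3, -8.1]
finger_gap: 0.015
```

```bash
python3 - <<'E'
from h import *
plan([.4337,.2988,.342],-3.5)
E
```

```text
t 17.7167 pos [0.4337 0.299  0.3548] jaw deg -3.48 down [-1.e-04 -4.e-04 -1.e+00] gap 0.015043403352781724 F [ 0.8 -0.3 -8.1]
turn [0.     0.0003 0.0005] shift now [ 0.0002  0.0128 -0.    ] after [ 0.0002  0.0128 -0.    ] joints [-0.94  0.29  0.26  1.97 -0.1   0.88 -0.69]
```

No side force and the noses are in the holes. Continuing in small steps.

Call:
play_rows:
  moves: [0,0.003,0,0,0,0,0,0.003,0,0,0,0,0,0,0,0,0,0]

```text
clock: 17.97
position: [0.434, 0.2991, 0.3489]
tcp_rot: [-0.485, 0.484, -0.515, 0.515]
contact_force: [-0.1, -1.0, -5.7]
finger_gap: 0.0147
```

Call:
play_rows:
  moves: [0,0.003,0,0,0,0,0,0.002,0,0,0,0,0,0,0,0,0,0]

```text
clock: 18.22
position: [0.4342, 0.2992, 0.3439]
tcp_rot: [-0.485, 0.484, -0.515, 0.515]
contact_force: [-1.0, -0.3, -5.6]
finger_gap: 0.0149
```

```bash
python3 - <<'E'
from h import *
plan([.4337,.2988,.340],-3.5)
E
```

```text
t 18.2167 pos [0.4342 0.2992 0.3439] jaw deg -3.5 down [ 1.2e-03  9.0e-04 -1.0e+00] gap 0.014935869518452079 F [-1.  -0.3 -5.6]
turn [-0.0012 -0.     -0.001 ] shift now [ 0.0004  0.0039 -0.0005] after [ 0.0004  0.0039 -0.0005] joints [-0.93  0.31  0.26  1.98 -0.1   0.86 -0.68]
```

Call:
play_rows:
  moves: [0,0.0015,0,-0.001,0,-0.001,0,0.001,0,0,0,0,0,0,0,0,0,0]

```text
clock: 18.47
position: [0.4344, 0.2994, 0.3414]
tcp_rot: [-0.485, 0.484, -0.515, 0.515]
contact_force: [-1.1, -1.2, -4.5]
finger_gap: 0.0148
```

Call:
play_rows:
  moves: [0,0.001,0,0,0,0]

```text
clock: 18.55
position: [0.4344, 0.2994, 0.3405]
tcp_rot: [-0.485, 0.484, -0.515, 0.515]
contact_force: [-0.8, 0.3, -4.8]
finger_gap: 0.0148
```

Call:
play_rows:
  moves: [0,0.001,0,0,0,0]

```text
clock: 18.63
position: [0.4344, 0.2993, 0.3395]
tcp_rot: [-0.485, 0.484, -0.515, 0.515]
contact_force: [-1.3, -0.4, -4.6]
finger_gap: 0.0151
```

Call:
play_rows:
  moves: [0,0.001,0,0,0,0]

```text
clock: 18.72
position: [0.4347, 0.2992, 0.3392]
tcp_rot: [-0.485, 0.484, -0.515, 0.515]
contact_force: [-3.8, -4.8, 12.0]
finger_gap: 0.0151
```

Call:
play_rows:
  moves: [0,0.0005,0,0,0,0]

```text
clock: 18.8
position: [0.4348, 0.2992, 0.3393]
tcp_rot: [0.485, -0.484, 0.515, -0.515]
contact_force: [-2.5, -0.8, 0.7]
finger_gap: 0.0149
```

It is home on the shoulders at TCP z 0.339 (predicted 0.340). Releasing and backing off upward.

Call:
play_rows:
  moves: [0,0,0,0,0,0,0,0,0,0,0,0,0,0,0,0,0,0,0,0,0,0,0,0,0,0,0,0,0,0]
  hand: 0.3

```text
clock: 19.22
position: [0.4365, 0.3006, 0.3415]
tcp_rot: [-0.488, 0.481, -0.515, 0.515]
contact_force: [-0.5, -0.9, -0.3]
finger_gap: 0.0599
```

Call:
play_rows:
  moves: [0,-0.01,0,0,0,0,0,-0.015,0,0,0,0,0,-0.02,0,0,0,0,0,-0.02,0,0,0,0,0,-0.02,0,0,0,0,0,-0.01,0,0,0,0,0,0,0,0,0,0,0,0,0,0,0,0]

```text
clock: 19.88
position: [0.436, 0.2998, 0.4451]
tcp_rot: [-0.488, 0.48, -0.515, 0.515]
contact_force: [-0.5, 0.2, 0.2]
finger_gap: 0.0601
```

```bash
python3 - <<'E'
from h import *
plan([.4337,.2988,.45],-3.5)
p,d,c=shot('scene','s8'); shot('wrist','w8'); W=cloud('w8')
v=W[...,2]
for n,z0,z1 in (('handle',.18,.20),('plate',.096,.108)):
    m=(v>z0)&(v<z1); P=W[m]; k=((P[:,:2]-[.4338,.2983])**2).sum(1)<.13**2; P=P[k]; A=np.linalg.lstsq(np.c_[P[:,:2],np.ones(len(P))],P[:,2],rcond=None)[0]
    print(n,len(P),np.median(P[:,2]).round(4),'slopes',A[:2].round(4),cv2.minAreaRect((P[:,:2]*1000).astype(np.float32)))
o=cv2.resize(p[110:230,270:440,::-1],None,fx=4,fy=4,interpolation=cv2.INTER_CUBIC); cv2.imwrite('pics/crop8.png',o)
E
```

```text
t 19.8833 pos [0.436  0.2998 0.4451] jaw deg -3.55 down [ 0.0092  0.0077 -0.9999] gap 0.06013252143635851 F [-0.5  0.2  0.2]
turn [-0.0087 -0.0009 -0.0083] shift now [ 0.0011 -0.0049 -0.0022] after [ 0.0011 -0.0049 -0.0022] joints [-0.96  0.19  0.27  1.87 -0.06  1.07 -0.72]
handle 5528 0.1911 slopes [ 0.0009 -0.0017] ((434.581787109375, 299.836669921875), (118.7342300415039, 16.015241622924805), 86.41403198242188)
plate 11218 0.1015 slopes [-0.0012  0.0008] ((434.5063781738281, 298.92730712890625), (229.806396484375, 46.22311019897461), 86.48701477050781)
```

View pics/crop8.png

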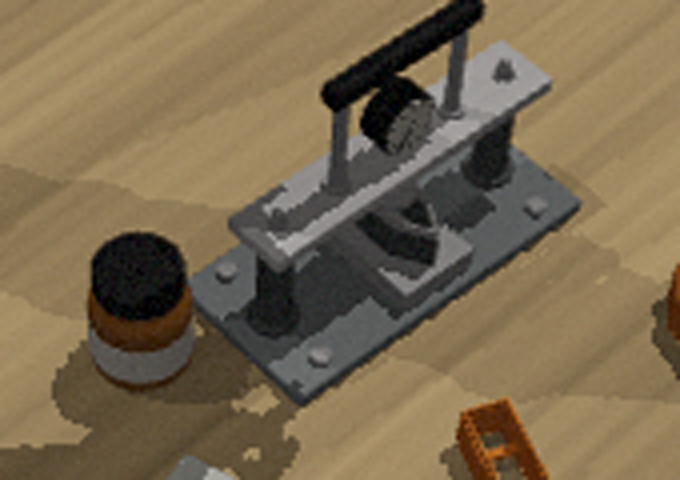

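The scene crop shows both pins protruding through the plate at (505,68) and (278,208), and the knife under the dial. The plate top is at 101.5 mm (102 expected) and level.

```bash
python3 - <<'E'
from h import *
shot('top','t9'); W=cloud('t9')
for n,b,z0,z1 in [('kr',(305,228,335,282),.03,.055),('ks',(338,215,372,270),.03,.055),('jar',(238,310,275,345),.07,.1)]: print(n,*rect(W,b,z0,z1))
print(close_job())
E
```

```text
kr 153 [544.4  -9.7  93.7  32.1  17. ] [541.3 -10.9  39.9]
ks 195 [566.6 -82.9  94.6  32.1  11.5] [567.9 -82.8  39.1]
jar 625 [384.1 129.2  55.9  56.7  45.5] [384.1 128.8  84.1]
the job is handed in; nothing more can be done
None
```

The pointed knife stands cutting edge up on the anvil, the bridge gauge sits home over both pins with its foot on the knife, and the job was handed in at about 20 s.

**Last checks**
- **Knife:** seen from above after release, it was about 1.5–2 mm off the anvil's centre and about 0.4° off square. I did not look at it from above again once the gauge was on, but it is visible under the gauge in the final scene picture.
- **Gauge:** the plate top measured 101.5 mm and the handle top 191 mm, against 102 and 192 mm expected. The plate is level to about 0.1°, both pins show through their holes, and seating took a brief 12 N.
- **Foot reading:** I could not read the foot's travel directly. The upward force rose by about 2–3 N over the last 15 mm, which fits the sprung foot resting on a 32 mm knife.
- **Other things on the bench:** the round and square knives and the jar measured the same as at the start. I did not measure the other bystanders again.

**What went wrong:** while finding the anvil with the knife, the wrist force briefly reached 91 N, below the 120 N limit. The knife slipped about 1.5 mm in the grip, and I corrected its position before letting go.

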